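# Jog the die plates home in the sloping gauge tray

### The job

Pull the side guide of the sloping gauge tray right out, then lay every 70 by 40 mm aluminium plate on the slope so that it slides fully home into the low corner, all of them in one neat stack. Then push the guide in against the stack and, last, set the steel weight upright on top of the stack. Leave the plates of other sizes flat on the bench and do not disturb the ink tin, the bottle or the screwdriver.

Things in the scene. Friction and masses are not known exactly. Their poses are not given: they have to be found in the camera images.
- deck: white slick sloping deck (220 x 120 mm) of the fixed gauge tray. Origin: its low locating corner, on the surface; x runs uphill along the long fence, y uphill along the short fence, z is the deck's normal. It slopes down about 16 degrees to -x and to -y alike, so a plate let go on it slides into the corner. A 70 x 40 mm plate that is home has its centre at x = 35, y = 20 mm, long side along x
- short_fence (a point): top centre of the short steel fence, 65 mm above the deck; its face is the plane deck x = 0, from y = 4 to 40 mm, 12 mm thick
- finger_gap (a point): middle of the 50 mm wide open gap in the long fence, at deck (37, 0, 0) mm. The long fence is two steel stops, 12 mm thick and 65 mm high, with faces at deck y = 0: one at x = 2 to 12, one at x = 62 to 82 mm. A finger fits through the gap; the deck ends at y = -12 mm
- guide (a joint): side guide: a carriage with an upright aluminium face (deck y = 2 to 38 mm, 46 mm high) sliding along the deck's x; in m: 0 = fully in (face at deck x = 66 mm), 0.07 = fully out (face at x = 136 mm). It stops at 0.004 against 70 mm plates that are home. Rubs with about 2.5 N and stays where it is left
- guide_post (a point): centre of the top end of the guide's upright black grip post, 18 x 18 mm, free for 44 mm below this point along the deck's normal, 55 mm behind the guide's face, at deck y = 20 mm; its sides are parallel to the deck's x and y
- weight: dark steel weight, block 62 x 36 x 16 mm with an upright grip rib on top (40 mm long along x, 12 mm thick in y, from 16 to 46 mm above the underside), about 0.4 kg; slippery underneath. Origin: centre of its underside, z up. Starts on the bench
- plate1: aluminium mounting plate, 70 x 40 x 10 mm, 76 g, with two small dark screw-hole marks on its top face; slippery on the deck and on other plates. Origin: centre of its underside; x along its 70 mm side, y along its 40 mm side, z up. Starts flat on the bench; it may be absent. One of the plates wanted
- plate2: aluminium mounting plate, 70 x 40 x 10 mm, 76 g, with two small dark screw-hole marks on its top face; slippery on the deck and on other plates. Origin: centre of its underside; x along its 70 mm side, y along its 40 mm side, z up. Starts flat on the bench; it may be absent. One of the plates wanted
- plate3: aluminium mounting plate, 70 x 40 x 10 mm, 76 g, with two small dark screw-hole marks on its top face; slippery on the deck and on other plates. Origin: centre of its underside; x along its 70 mm side, y along its 40 mm side, z up. Starts flat on the bench; it may be absent. One of the plates wanted
- plate4: aluminium mounting plate, 70 x 40 x 10 mm, 76 g, with two small dark screw-hole marks on its top face; slippery on the deck and on other plates. Origin: centre of its underside; x along its 70 mm side, y along its 40 mm side, z up. Starts flat on the bench; it may be absent. One of the plates wanted
- short_plate: aluminium mounting plate, 52 x 40 x 10 mm, 56 g, with two small dark screw-hole marks on its top face; slippery on the deck and on other plates. Origin: centre of its underside; x along its 52 mm side, y along its 40 mm side, z up. Starts flat on the bench. A wrong size, to be left on the bench
- narrow_plate: aluminium mounting plate, 70 x 26 x 10 mm, 49 g, with two small dark screw-hole marks on its top face; slippery on the deck and on other plates. Origin: centre of its underside; x along its 70 mm side, y along its 26 mm side, z up. Starts flat on the bench. A wrong size, to be left on the bench
- ink_tin: ink tin, 84 mm across, 75 mm high, to be left alone; origin: centre of its underside
- wash_bottle: black bottle, 60 mm across, 160 mm high, to be left alone; origin: centre of its underside
- screwdriver: screwdriver lying on the bench along its x, to be left alone
There are look-alikes about, which are no part of the job. What is shaped like the plate3 but green is not meant. Leave any yellow look-alike of the short_plate alone.

How it is judged (in metres and radians):
On the way, in this order (a step that is already met when the one before it is completed fails the run):
1. the side guide is pulled right out (joint above 0.06) (value of joint guide above 0.06 m), for 0.2 s.
2. every 70 x 40 mm plate lies home in the low corner, in one stack (x of plate1 in the frame of deck between 0.0315 and 0.0385 m and y of plate1 in the frame of deck between 0.0165 and 0.0235 m and z of plate1 in the frame of deck between -0.005 and 0.046 m and angle between the z axis of each of plate1, plate2, plate3, plate4 and the z axis of deck, either way round below 0.08 rad and angle between the x axis of each of plate1, plate2, plate3, plate4 and the x axis of deck, either way round below 0.08 rad and x of plate2 in the frame of deck between 0.0315 and 0.0385 m and y of plate2 in the frame of deck between 0.0165 and 0.0235 m and z of plate2 in the frame of deck between -0.005 and 0.046 m and x of plate3 in the frame of deck between 0.0315 and 0.0385 m and y of plate3 in the frame of deck between 0.0165 and 0.0235 m and z of plate3 in the frame of deck between -0.005 and 0.046 m and x of plate4 in the frame of deck between 0.0315 and 0.0385 m and y of plate4 in the frame of deck between 0.0165 and 0.0235 m and z of plate4 in the frame of deck between -0.005 and 0.046 m), for 0.3 s.
3. the guide is pushed in against the stack (joint below 0.008) (value of joint guide below 0.008 m), for 0.2 s.
4. the steel weight sits on top of the stack (x of weight in the frame of deck between 0.02 and 0.05 m and y of weight in the frame of deck between 0.008 and 0.034 m and z of weight in the frame of deck between 0.015 and 0.046 m and angle between the z axis of weight and the z axis of deck, either way round below 0.1 rad), for 0.3 s.
At the end, for the whole second after the job is handed in: the 70 x 40 mm plates lie flat in one stack, home in the corner within 3.5 mm in x and y; guide in against it (joint below 0.008); weight upright on the stack, centre at deck x 20 to 50, y 8 to 34 mm; other plates flat on the bench; all at rest (all of step 2 and all of step 4 and value of joint guide below 0.008 m and height (world z) of each of short_plate, narrow_plate below 0.02 m and angle between each of short_plate, narrow_plate's own z axis and vertical below 0.15 rad and linear speed of each of plate1, plate2, plate3, plate4, weight below 0.02 m/s); the robot touches nothing.
It fails at once if the ink tin is disturbed (moved more than 3 cm) (distance of ink_tin from where it was at the start of the episode above 0.03 m).
It fails at once if the wash bottle is disturbed (moved more than 3 cm) (distance of wash_bottle from where it was at the start of the episode above 0.03 m).
It fails at once if the screwdriver is disturbed (moved more than 3 cm) (distance of screwdriver from where it was at the start of the episode above 0.03 m).
Of plate1, plate2, plate3, plate4 only 3 to 4 are there at a start; the rules pass over those that are not, and their reading is None.
At some moment in a run one of plate4, short_plate, narrow_plate, weight may be knocked a few centimetres aside while the robot is not near it.
It also fails if it takes over 210 s, if anything falls off the work surface, if the arm or the gripper's body presses on something with over 40 N, if the wrist force passes 120 N, or if a joint passes its speed limit or range.

### The arm

A 6-joint arm with a two-finger parallel gripper is mounted at the origin on the work surface. World frame = base frame: x ahead of the robot, y to its left, z up, the work surface at z = 0. Lengths are in mm, angles in rad, forces in N, time in s.
With the tool pointing down it reaches from about 350 to 775 mm from the base axis. Payload 7.3 kg.
Tool frame: the origin (TCP) lies midway between the tips of the shut fingers; the grasp point (between the pads) lies 19 mm behind it; z points along the fingers, x is the direction in which the jaws open and shut, and the axes are right-handed (so a half turn about z gives the same grasp; the last joint's range is limited). The gripper opens to 92 mm and grips with 3 to 60 N. Pads are 19 mm wide; open, the fingers measure 130 mm over their backs; the gripper's body (75 mm by 190 mm) begins 47 mm behind the grasp point.
Start: joints at [1.103, 0.342, 1.524, -0, 1.275, -0.146], TCP at [166.03, 498.075, 226.741] pointing down, gripper open.
Joint ranges: [-2.53, 2.53], [-0.77, 2.02], [0.04, 2.7], [-1, 4.14], [0.28, 2.66], [-3.11, 3.11]. Speed limits (rad/s): [2.57, 2.57, 3.14, 3.14, 3.14, 3.14].

### API

Orientations are given as [roll, pitch, yaw] about the fixed x, y, z axes, in that order (R = Rz(yaw) Ry(pitch) Rx(roll)).
In Python, from plant import bot gives the robot as it stands.
- The arm moves only by the shell command python3 -m pendant 'ROWS' [OPENING]. ROWS is JSON, a list of rows, each an object with "linear": the shift along the world's x, y, z in mm, a list of three; "twist": the turn about the world's z in degrees. In form: [{"linear": [x, y, z], "twist": twist}, ...]. A call has 1 to 20 rows; each row is the pose to reach, as a shift and turn from the pose commanded when the call began; what a row does not reach only later rows make up. A row lasts 1/8 s, in which the tool goes at most 62.5 mm and 10.7 degrees, less where a joint would pass 70% of its speed; a pose out of reach is approached as far as the arm can. A call with a gripper value outside its range is refused whole. OPENING is the closure in counts, from 0 (fully open) to 255 (shut), set as the call begins (- or left out, the last holds). The fingers move at their own pace and stop on an object; the grip force is fixed at half the most. Time passes only in rows, so rows that repeat a pose let the fingers close. It gives the time, the measured TCP pose, the force and the opening at its end, in the units of the state.
- bot.get_obs(): the state, without advancing time (a new reading comes with each control period).
- bot.capture(name): name is "scene" or "top" or "wrist"; returns a dict with "frame" (400x640x3 uint8, blue, green, red), "z_map" (400x640 float32, mm along the optical axis (not along the pixel's ray), 0 where there is no reading), "fx", "fy", "cx", "cy" (pixels), "rvec" (rotation vector, rad) and "tvec" (3), from world to camera coordinates, as OpenCV has them. Camera axes: x right, y down, z forward; pixel columns grow to the right and rows downward; lengths in mm; the calibration is good to about 2 mm. The wrist camera is an equidistant fisheye: a pixel r from the principal point sees the ray r / f radians off the axis. A picture is of the moment at which its call begins.
- bot.close_job(): hands the job in, once; it reports no verdict.
The state is a dict: "time": time; "joint_positions": joint angles; "dq": joint speeds; "tau": joint torques, N m; "tool_pos": TCP position; "tcp_rot": TCP orientation; "contact_force": force on the tool from outside, world axes, zero at the start; "moment": the same for the moment, N m; "grip_width": finger opening in mm.
Only numpy, scipy, OpenCV 4.12 (cv2) and the standard library are available. Lean on these libraries where they do the work, as an engineer would, in place of code of your own. Each camera call takes 0.05 s, during which the arm holds its last target. There are 200 camera calls.

## Working session

There is one attempt and no reset: what is moved stays moved. The work goes in short steps, Python scripts to look and compute and a shell command to move; the robot and the scene stay as the last step left them, time stands still between calls to the robot, and variables do not carry over. Pictures are saved under pics/ and viewed, about 12 in all and at most 16, crops included, and the job is handed in when it is done.

```bash
ls; mkdir -p pics; cat > h.py <<'E'
import numpy as np, cv2
from plant import bot
def cap(n):
    c=bot.capture(n); c['R']=cv2.Rodrigues(np.array(c['rvec'],float))[0]; c['t']=np.array(c['tvec'],float).ravel(); return c
def pts(c):
    # world xyz for every pixel from z_map (pinhole)
    h,w=c['z_map'].shape; u,v=np.meshgrid(np.arange(w),np.arange(h)); z=c['z_map']
    P=np.stack([(u-c['cx'])/c['fx']*z,(v-c['cy'])/c['fy']*z,z],-1)
    return (P-c['t'])@c['R']
def ray(c,u,v,zp):
    d=np.array([(u-c['cx'])/c['fx'],(v-c['cy'])/c['fy'],1])@c['R']; o=-c['t']@c['R']
    return o+d*(zp-o[2])/d[2]
def proj(c,p):
    q=c['R']@np.array(p,float)+c['t']; return c['fx']*q[0]/q[2]+c['cx'],c['fy']*q[1]/q[2]+c['cy']
E
python3 - <<'E'
from h import *
print(bot.get_obs())
for n in ('top','scene'):
    c=cap(n); cv2.imwrite(f'pics/{n}0.png',c['frame']); np.savez(f'{n}0.npz',**c); print(n,c['fx'],-c['t']@c['R'],c['R'])
E
```

```text
pics
{'time': 0.0, 'joint_positions': array([ 1.10298347e+00,  3.42707329e-01,  1.52500248e+00,  3.58430278e-05,
        1.27539656e+00, -1.46002785e-01]), 'dq': array([ 1.81294221e-04,  1.08031736e-05,  5.29486687e-04, -1.25040788e-03,
       -1.02061207e-03, -1.77162419e-03]), 'tau': array([ 3.02220242e-04, -4.31239736e+01, -2.44219333e+01,  7.17246160e-02,
        5.61169500e-02, -1.78033547e-04]), 'tool_pos': array([165.83737306, 497.69935218, 226.05802642]), 'tcp_rot': array([-3.14133852e+00,  1.49262769e-03,  1.24897599e+00]), 'contact_force': array([0.03805278, 0.00467459, 0.12782428]), 'moment': array([-0.02497817,  0.01843235,  0.05434719]), 'grip_width': 91.94535992949513}
top 438.42567286588917 [ 344.80958717   39.70703572 1236.49478937] [[ 0.10020108 -0.9949654   0.00189552]
 [-0.97061996 -0.09816781 -0.21968154]
 [ 0.21876161  0.0201725  -0.9755698 ]]
scene 399.8579518097691 [1214.47795555  688.61294998 1159.71105696] [[-0.71743891  0.6965898  -0.00663853]
 [ 0.53476302  0.54461139 -0.64608587]
 [-0.44644141 -0.46707718 -0.76323586]]
```

View pics/top0.png

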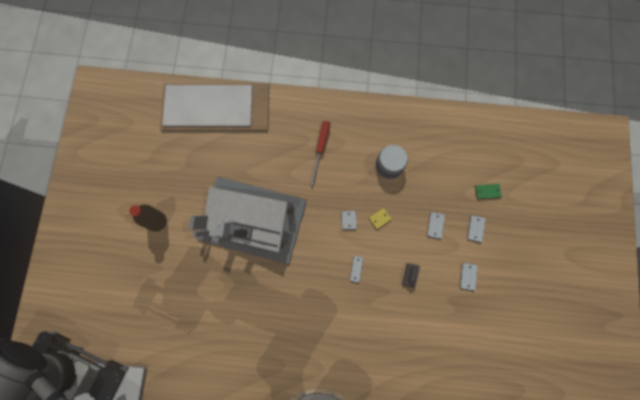

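View pics/scene0.png

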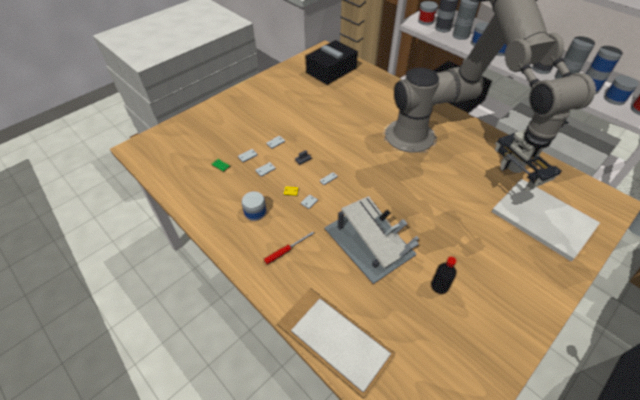

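Top view shows: candidates for 70x40 plates at (436,225), (477,229), (469,277), all grey. Narrow plate (357,269), short plate (349,220), yellow look-alike (380,219), green look-alike (488,191), weight (411,275). I'll measure their sizes and enlarge the tray and plate areas.

```bash
python3 - <<'E'
from h import *
c=dict(np.load('top0.npz')); P=pts(c); f=c['frame']
a=cv2.resize(f[175:275,185:315],None,fx=6,fy=6,interpolation=cv2.INTER_CUBIC)[:, :]
cv2.imwrite('pics/a.png',a[:600,:780])
b=cv2.resize(f[175:300,330:510],None,fx=4.4,fy=4.4,interpolation=cv2.INTER_CUBIC); cv2.imwrite('pics/b.png',b)
hsv=cv2.cvtColor(f,cv2.COLOR_BGR2HSV)
m=((hsv[...,1]<45)&(hsv[...,2]>110)).astype(np.uint8); m[:,:330]=0; m[:175]=0; m[300:]=0; m[:,510:]=0
def rep(m,zp):
  for k in cv2.findContours(m,cv2.RETR_EXTERNAL,cv2.CHAIN_APPROX_NONE)[0]:
    if cv2.contourArea(k)<60: continue
    w=np.array([ray(c,*q[0],zp)[:2] for q in k],np.float32); r=cv2.minAreaRect(w)
    print(k.mean((0,1)).round(),np.round(r[0]),np.round(r[1],1),round(r[2],1), 'z',np.median(P[k[:,0,1],k[:,0,0],2]).round(1))
rep(m,10)
print('dark');d=((hsv[...,2]<70)).astype(np.uint8); d[:,:395]=0;d[:,430:]=0;d[:260]=0;d[300:]=0; rep(d,30)
E
```

```text
[468. 276.] [ 450. -373.] [42.7 72.8] 85.9 z 6.1
[356. 269.] [440. -63.] [27.3 70.4] 85.2 z 7.1
[476. 228.] [ 588. -391.] [43.  71.3] 83.1 z 5.4
[436. 225.] [ 586. -277.] [42.6 71.2] 84.2 z 5.6
[349. 219.] [577. -31.] [52.4 39.8] 5.0 z 7.6
dark
[410. 276.] [ 434. -208.] [28.3 55.9] 83.4 z 15.9
```

View pics/a.png

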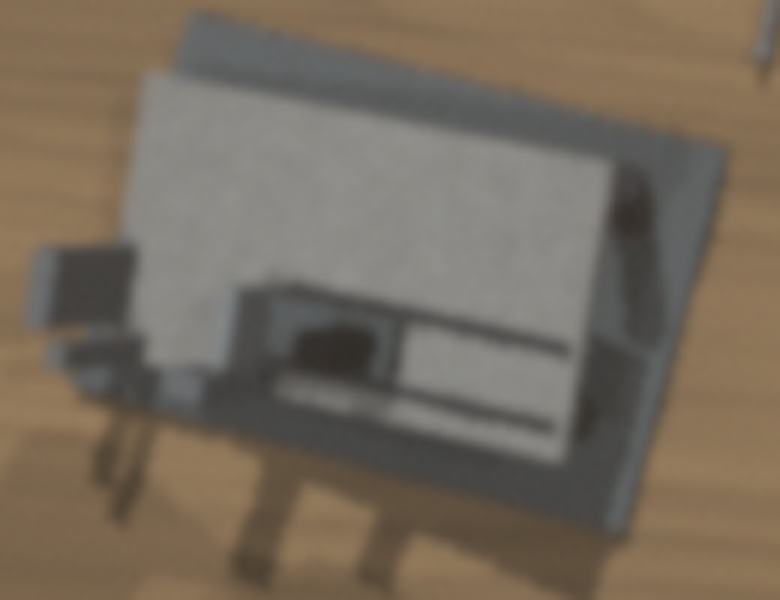

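View pics/b.png

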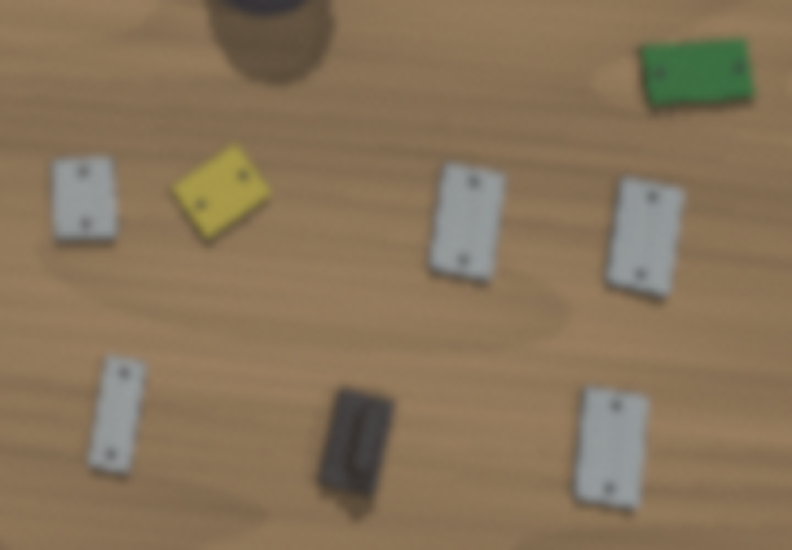

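Confirmed: three grey plates with 70x40 outlines at top px (436,225), (477,229), (469,277); wrong ones: narrow 27x70, short 52x40, yellow and green. Deck: corner at lower left in the crop; deck x runs to world -y, deck y to +x. Now fit the deck frame.

```bash
cat > deck.py <<'E'
from h import *
def fit(c,poly):
    P=pts(c); m=np.zeros(c['z_map'].shape,np.uint8); cv2.fillPoly(m,[np.array(poly,np.int32)],1)
    Q=P[(m>0)&(c['z_map']>0)]
    for _ in range(4):
        o=np.median(Q,0) if _==0 else Q.mean(0); n=np.linalg.svd(Q-Q.mean(0),full_matrices=False)[2][2]; n*=np.sign(n[2]); d=(Q-Q.mean(0))@n; o=Q.mean(0); Q=Q[abs(d)<3*d.std()+.5]
    return o,n,d.std()
def onplane(c,u,v,o,n):
    d=np.array([(u-c['cx'])/c['fx'],(v-c['cy'])/c['fy'],1])@c['R']; e=-c['t']@c['R']
    return e+d*((o-e)@n)/(d@n)
E
python3 - <<'E'
from deck import *
c=dict(np.load('top0.npz'))
px=lambda x,y:(185+(x+.5)/6-.5,175+(y+.5)/6-.5)
o,n,s=fit(c,[px(170,100),px(590,180),px(580,320),px(260,260),px(160,220)])
print(o,n,s,np.degrees(np.arccos(n[2])))
K=dict(tr=(612,160),br=(563,462),tl=(148,75),face_t=(235,285),face_b=(222,370))
W={k:onplane(c,*px(*v),o,n) for k,v in K.items()}
for k in W: print(k,W[k].round(1))
L=lambda a,b:np.linalg.norm(W[a]-W[b]).round(1)
print(L('tr','br'),L('tr','tl'))
# axes from symmetric slopes: ex . z = ey . z = s
ax=W['tr']-W['tl']; ax/=np.linalg.norm(ax); ay=np.cross(n,ax)
R=np.array([ax,ay,n]);print(R)
print('tl,br,face in deck rel tr(220,120):',[(k,(R@(W[k]-W['tr'])).round(1)+[220,120,0]) for k in W])
# guess by equal slope
g=np.array([0,0,1.])-n*n[2]; g/=np.linalg.norm(g); h=np.cross(n,g); X=(g-h)/2**.5
print('eq slope x',X,'angle to ax deg',np.degrees(np.arccos(X@ax)))
E
```

```text
[562.95839879 248.7782863   84.64203385] [-0.23610334  0.30540433  0.92248762] 1.914273099279381 22.707492064038895
tr [585.5 140.7 126.2]
br [457.2 149.7  90.4]
tl [618.1 364.3  60.5]
face_t [525.8 311.4  54.4]
face_b [487.8 313.9  43.8]
133.4 235.3
[[-0.13866677 -0.95020058  0.2790885 ]
 [ 0.96178311 -0.06202465  0.26669496]
 [-0.23610334  0.30540433  0.92248762]]
tl,br,face in deck rel tr(220,120): [('tr', array([220., 120.,   0.])), ('br', array([219.3, -13.4,   0. ])), ('tl', array([-15.3, 120. ,   0. ])), ('face_t', array([46.1, 32.9,  0. ])), ('face_b', array([46. , -6.6,  0. ]))]
eq slope x [-0.16046537 -0.94854761  0.27296208] angle to ax deg 1.30083724373169
```

```bash
cat >> deck.py <<'E'
def frame():
    n=np.array([-.2361,.3054,.9225]); n/=np.linalg.norm(n)
    ax=np.array([-.1496,-.9494,.276]); ax-=n*(ax@n); ax/=np.linalg.norm(ax)
    R=np.array([ax,np.cross(n,ax),n])
    mid=(np.array([585.5,140.7,126.2])+[618.1,364.3,60.5])/2
    return R,mid-R.T@[104,120,0]
R,O=frame()
try: R,O=(lambda z:(z['R'],z['O']))(np.load('deckfit.npz'))
except OSError: pass
D=lambda *p:O+R.T@np.array(p,float)   # deck->world
E
python3 - <<'E'
from deck import *
print(O,D(35,20,0),np.degrees(np.arctan2(R[:2,1],R[:2,0])))
for s in('top','scene'):
    c=dict(np.load(s+'0.npz')); Q=(pts(c)-O)@R.T
    for nm,b in dict(post=(90,150,5,35,50,150),fence=(-20,8,-5,50,50,90),stops=(0,90,-20,2,50,80),face=(55,85,0,40,25,60)).items():
        k=(c['z_map']>0)&(Q[...,0]>b[0])&(Q[...,0]<b[1])&(Q[...,1]>b[2])&(Q[...,1]<b[3])&(Q[...,2]>b[4])&(Q[...,2]<b[5]); q=Q[k]
        if len(q): 
            print(s,nm,len(q),'zpct',np.percentile(q[:,2],[10,50,90]).round(),'x',np.percentile(q[:,0],[5,50,95]).round(),'y',np.percentile(q[:,1],[5,50,95]).round())
    f=c['frame'].copy()
    for p in [(0,0,0),(220,0,0),(220,120,0),(-6,22,65),(7,-6,65),(72,-6,65),(68,20,46),(121,20,90)]:
        u,v=proj(c,D(*p)); cv2.circle(f,(int(u*8),int(v*8)),8,(0,0,255),1,shift=3)
    x0,y0=(180,170) if s=='top' else (310,180)
    cv2.imwrite(f'pics/ov_{s}.png',cv2.resize(f[y0:y0+110,x0:x0+130],None,fx=5,fy=5,interpolation=cv2.INTER_CUBIC))
cv2.imwrite('pics/ov.png',np.vstack([cv2.imread('pics/ov_top.png')[:,:],cv2.imread('pics/ov_scene.png')])[::1][:1100] if 0 else cv2.resize(np.hstack([cv2.imread('pics/ov_top.png'),cv2.imread('pics/ov_scene.png')]),(800,338)))
E
```

```text
[502.14228258 359.98257852  32.26125576] [516.10879092 325.29546937  47.31918069] [-98.95492251  -4.33864207]
top post 55 zpct [56. 59. 62.] x [117. 126. 132.] y [12. 20. 28.]
top fence 116 zpct [53. 63. 67.] x [-15.  -5.   4.] y [-3. 21. 38.]
top stops 81 zpct [54. 63. 67.] x [ 2. 64. 79.] y [-12.  -6.  -1.]
top face 94 zpct [30. 43. 47.] x [69. 76. 78.] y [ 2. 20. 37.]
scene post 35 zpct [53. 59. 61.] x [117. 125. 134.] y [12. 22. 29.]
scene fence 56 zpct [53. 64. 67.] x [-12.  -6.   6.] y [-3. 24. 40.]
scene stops 55 zpct [53. 63. 67.] x [ 3. 65. 80.] y [-12.  -3.   0.]
scene face 47 zpct [28. 45. 50.] x [68. 74. 79.] y [ 0. 20. 37.]
```

View pics/ov.png

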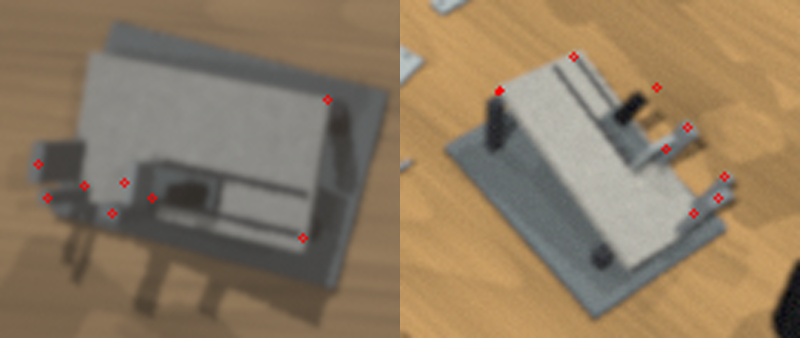

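The overlay fits: fence, stops, corner and face land on my deck frame in both views. Post top is at about deck (126, 20, 60). I'll compute the push points and go over.

```bash
python3 - <<'E'
from deck import *
for p in [(93,13,36),(93,13,80),(163,13,36),(40,25,0)]: print(p,D(*p).round(1))
c=dict(np.load('top0.npz'));Q=pts(c)[205:225,130:165].reshape(-1,3);Q=Q[Q[:,2]>60];print('bottle',np.percentile(Q,[5,95],axis=0).round())
E
```

```text
(93, 13, 36) [492.2 281.7  94.6]
(93, 13, 80) [481.8 295.2 135.2]
(163, 13, 36) [481.7 215.3 114. ]
(40, 25, 0) [520.2 320.2  50. ]
bottle [[495. 487.  74.]
 [538. 527. 161.]]
```

```bash
python3 -m pendant '[{"linear":[60,-60,30],"twist":-10},{"linear":[110,-120,30],"twist":-20},{"linear":[160,-170,30],"twist":-30},{"linear":[210,-200,30],"twist":-40},{"linear":[260,-210,20],"twist":-50},{"linear":[300,-220,10],"twist":-60},{"linear":[320,-230,0],"twist":-70},{"linear":[325,-235,0],"twist":-78.6},{"linear":[325,-235,0],"twist":-78.6},{"linear":[325,-235,0],"twist":-78.6}]' 255
python3 - <<'E'
from deck import *
c=cap('wrist'); cv2.imwrite('pics/w1.png',c['frame']); np.savez('w1.npz',**c); print(c['fx'],c['cx'],c['cy'])
E
```

```text
time: 1.35
tool_pos: [490.6, 263.4, 226.8]
tcp_rot: [-3.142, 0.0, -0.119]
contact_force: [0.7, -0.2, 0.8]
grip_width: 1.0
309.70691628693146 324.05598646297807 201.2943552977913
```

View pics/w1.png

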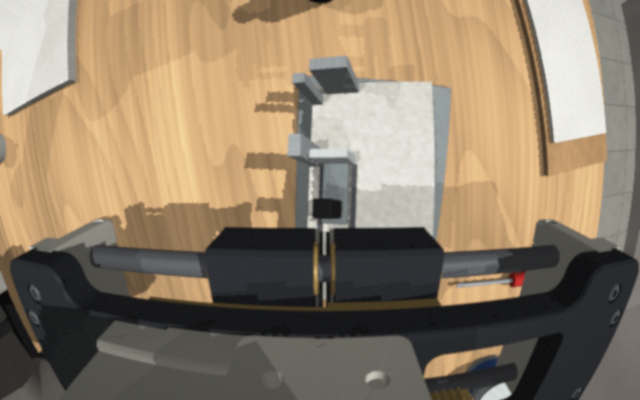

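Wrist view: post top at about (327,207), face top centre (328,155), short fence top (333,72), stop tops (302,84) and (298,147). Compare with predictions.

```bash
cat >> h.py <<'E'
def fproj(c,p):
    return cv2.fisheye.projectPoints(np.array([[p]],float),c['rvec'].reshape(3,1).astype(float),c['t'].reshape(3,1),np.array([[c['fx'],0,c['cx']],[0,c['fy'],c['cy']],[0,0,1]],float),np.zeros(4))[0].ravel()
def fray(c,u,v,zp):
    x,y=(u-c['cx'])/c['fx'],(v-c['cy'])/c['fy'];th=np.hypot(x,y);k=np.sin(th)/max(th,1e-9)
    d=np.array([x*k,y*k,np.cos(th)])@c['R'];o=-c['t']@c['R'];return o+d*(zp-o[2])/d[2]
E
python3 - <<'E'
from deck import *
c=dict(np.load('w1.npz'));f=c['frame'].copy()
pt=[(-6,22,65),(7,-6,65),(72,-6,65),(0,0,0),(70,2,46),(70,38,46),(125,20,60),(-12,120,0),(220,120,0),(2,0,65),(12,0,65),(62,0,65),(0,4,65),(0,40,65)]
for p in pt:
    u,v=fproj(c,D(*p));print(p,round(u,1),round(v,1)); cv2.circle(f,(int(u*8),int(v*8)),6,(0,0,255),1,shift=3)
cv2.imwrite('pics/w1o.png',cv2.resize(f[50:230,280:460],None,fx=3.3,fy=3.3,interpolation=cv2.INTER_CUBIC))
E
```

```text
(-6, 22, 65) 329.1 64.8
(7, -6, 65) 299.5 80.0
(72, -6, 65) 295.7 147.3
(0, 0, 0) 324.8 96.5
(70, 2, 46) 311.0 149.0
(70, 38, 46) 348.9 148.3
(125, 20, 60) 323.4 208.3
(-12, 120, 0) 433.1 83.4
(220, 120, 0) 429.4 303.9
(2, 0, 65) 305.9 74.6
(12, 0, 65) 305.3 84.2
(62, 0, 65) 302.6 136.1
(0, 4, 65) 310.1 72.2
(0, 40, 65) 348.3 69.1
```

View pics/w1o.png

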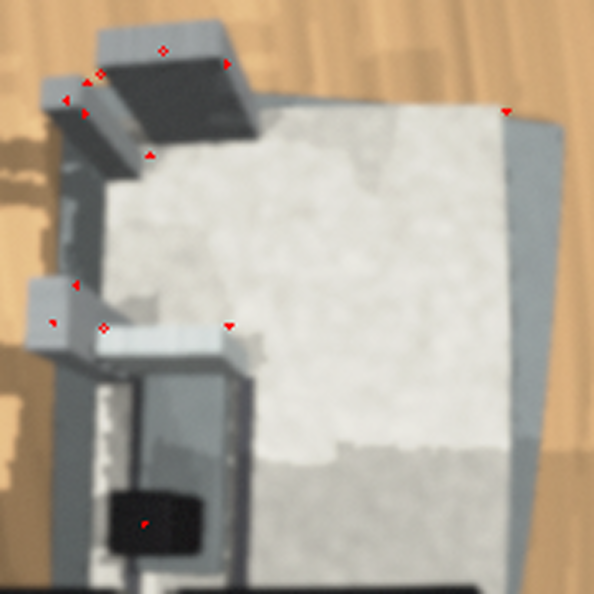

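Frame is good to about 2 mm. Descend between face and post, then push the post out.

```bash
python3 -m pendant '[{"linear":[1,19,0],"twist":0},{"linear":[1,19,-50],"twist":0},{"linear":[1,19,-90],"twist":0},{"linear":[1,19,-115],"twist":0},{"linear":[1,19,-132],"twist":0},{"linear":[1,19,-132],"twist":0},{"linear":[1,19,-132],"twist":0}]'
python3 -m pendant '[{"linear":[-1,-6,2],"twist":0},{"linear":[-2,-12,4],"twist":0},{"linear":[-3,-19,5],"twist":0},{"linear":[-4,-26,7],"twist":0},{"linear":[-5,-32,9],"twist":0},{"linear":[-6,-39,11],"twist":0},{"linear":[-7,-45,13],"twist":0},{"linear":[-8,-51,15],"twist":0},{"linear":[-9,-57,17],"twist":0},{"linear":[-10,-62,18],"twist":0},{"linear":[-10,-65,19],"twist":0},{"linear":[-10,-65,19],"twist":0}]'
python3 - <<'E'
from deck import *
c=cap('top'); Q=(pts(c)-O)@R.T
k=(Q[...,0]>60)&(Q[...,0]<160)&(Q[...,1]>2)&(Q[...,1]<38)&(Q[...,2]>35)&(Q[...,2]<55);print(np.percentile(Q[k],[2,5,50,95],axis=0).round())
c=cap('wrist');cv2.imwrite('pics/w2.png',c['frame'])
E
```

```text
time: 2.28
tool_pos: [492.4, 283.1, 95.6]
tcp_rot: [-3.141, -0.001, -0.122]
contact_force: [-1.1, 0.3, 0.2]
grip_width: 0.5
time: 3.78
tool_pos: [481.7, 217.1, 113.7]
tcp_rot: [-3.141, 0.001, -0.123]
contact_force: [-0.1, 3.8, -0.2]
grip_width: 0.5Traceback (most recent call last):
  File "<stdin>", line 3, in <module>
    return _quantile_unchecked(
        a, q, axis, out, overwrite_input, method, keepdims, weights)
    return _ureduce(a,
                    func=_quantile_ureduce_func,
    ...<5 lines>...
                    overwrite_input=overwrite_input,
                    method=method)
    r = func(a, **kwargs)
    result = _quantile(arr,
                       quantiles=q,
    ...<2 lines>...
                       out=out,
                       weights=wgt)
    slices_having_nans = np.isnan(arr[-1, ...])
                                  ~~~^^^^^^^^^
IndexError: index -1 is out of bounds for axis 0 with size 0
```

```bash
python3 -m pendant '[{"linear":[0,-2,1],"twist":0},{"linear":[-1,-4,1],"twist":0},{"linear":[-1,-4,1],"twist":0}]'
python3 -m pendant '[{"linear":[0,5,0],"twist":0},{"linear":[0,8,40],"twist":0},{"linear":[-20,0,90],"twist":0},{"linear":[-60,-60,130],"twist":0},{"linear":[-60,-120,130],"twist":0},{"linear":[-60,-120,130],"twist":0},{"linear":[-60,-120,130],"twist":0}]' 0
python3 - <<'E'
from deck import *
c=cap('top'); Q=(pts(c)-O)@R.T
k=(Q[...,0]>60)&(Q[...,0]<160)&(Q[...,1]>2)&(Q[...,1]<38)&(Q[...,2]>35)&(Q[...,2]<55);print(k.sum(),np.percentile(Q[k],[2,5,50,95],axis=0).round() if k.any() else 0)
cv2.imwrite('pics/t2.png',cv2.resize(c['frame'][150:300,180:500],None,fx=2.5,fy=2.5,interpolation=cv2.INTER_CUBIC))
E
```

```text
time: 4.2
tool_pos: [481.8, 216.5, 114.7]
tcp_rot: [-3.135, -0.002, -0.123]
contact_force: [2.6, 19.9, -5.6]
grip_width: 0.6
time: 5.08
tool_pos: [421.0, 92.2, 244.8]
tcp_rot: [3.141, 0.0, -0.125]
contact_force: [0.3, 0.3, 0.4]
grip_width: 65.6
0 0
```

View pics/t2.png

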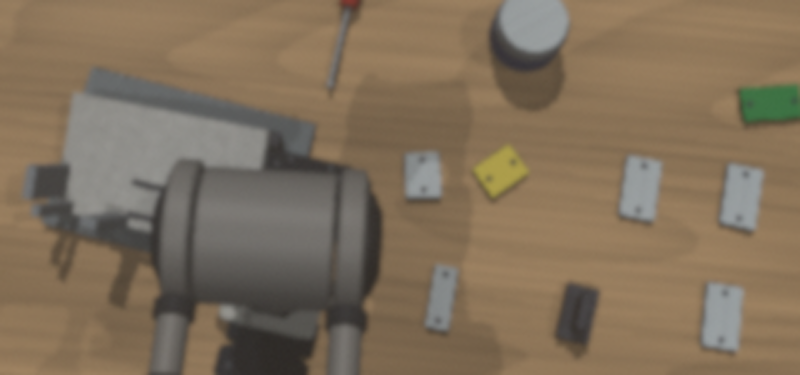

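The guide hit its end stop (20 N), so it is fully out. The plates are unchanged. Now plate A at (586,-277).

```bash
python3 -m pendant '[{"linear":[20,-40,0],"twist":-10},{"linear":[40,-80,-20],"twist":-20},{"linear":[60,-120,-40],"twist":-30},{"linear":[80,-165,-60],"twist":-40},{"linear":[100,-210,-80],"twist":-50},{"linear":[120,-255,-100],"twist":-60},{"linear":[140,-300,-115],"twist":-70},{"linear":[155,-340,-125],"twist":-80},{"linear":[165,-370,-125],"twist":-88.8},{"linear":[165,-370,-125],"twist":-88.8},{"linear":[165,-370,-125],"twist":-88.8}]' 0
cat > wl.py <<'E'
# wrist-camera rectangles of grey plates at height zp
from h import *
import sys
zp=float(sys.argv[1]); c=cap('wrist'); f=c['frame']; hsv=cv2.cvtColor(f,cv2.COLOR_BGR2HSV)
m=((hsv[...,1]<40)&(hsv[...,2]>float(sys.argv[2]) if len(sys.argv)>2 else (hsv[...,1]<40)&(hsv[...,2]>120)).astype(np.uint8); m[230:]=0
m=cv2.morphologyEx(m,cv2.MORPH_CLOSE,np.ones((5,5)))
print(bot.get_obs()['tool_pos'].round(1))
for k in cv2.findContours(m,cv2.RETR_EXTERNAL,cv2.CHAIN_APPROX_NONE)[0]:
    if cv2.contourArea(k)<150: continue
    w=np.array([fray(c,*q[0],zp)[:2] for q in k],np.float32); r=cv2.minAreaRect(w)
    if max(r[1])<120: print(k.mean((0,1)).round(),np.round(r[0],1),np.round(r[1],1),round(r[2],1))
cv2.imwrite('pics/wl.png',f)
E
python3 wl.py 10
```

```text
time: 6.5
tool_pos: [586.2, -275.1, 118.7]
tcp_rot: [3.14, 0.001, -1.67]
contact_force: [0.2, -0.4, -0.2]
grip_width: 91.7  File "wl.py", line 5
    m=((hsv[...,1]<40)&(hsv[...,2]>float(sys.argv[2]) if len(sys.argv)>2 else (hsv[...,1]<40)&(hsv[...,2]>120)).astype(np.uint8); m[230:]=0
                                                                                                                                ^
SyntaxError: invalid syntax
```

```bash
sed -i '5c m=((hsv[...,1]<40)\&(hsv[...,2]>(float(sys.argv[2]) if len(sys.argv)>2 else 120))).astype(np.uint8); m[230:]=0' wl.py
python3 wl.py 10
```

```text
[ 586.2 -275.   119.1]
[ 99. 219.] [588.3 -16.7] [21.4 69.3] 6.6
[329. 196.] [ 587.8 -279.3] [40.1 62.2] 84.5
[449. 186.] [ 585.5 -391.9] [42.1 70.5] 83.1
[131.  33.] [768.5 -91.4] [109.4  88.5] 69.8
```

View pics/wl.png

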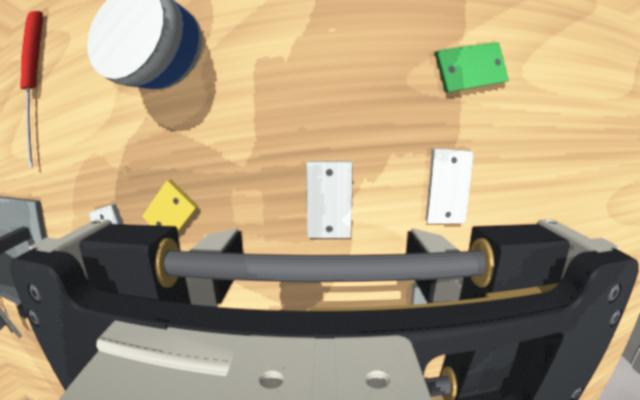

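Wrist view: the plate sits between the fingers at (329,199), two hole marks, grey. Descend and grip.

```bash
python3 -m pendant '[{"linear":[-1,-1.5,-50],"twist":0},{"linear":[-1,-1.5,-90],"twist":0},{"linear":[-1,-1.5,-110],"twist":0},{"linear":[-1,-1.5,-115.5],"twist":0},{"linear":[-1,-1.5,-115.5],"twist":0},{"linear":[-1,-1.5,-115.5],"twist":0}]'
python3 -m pendant '[{"linear":[0,0,0],"twist":0},{"linear":[0,0,0],"twist":0},{"linear":[0,0,0],"twist":0},{"linear":[0,0,0],"twist":0},{"linear":[0,0,0],"twist":0},{"linear":[0,0,0],"twist":0},{"linear":[0,0,60],"twist":0},{"linear":[0,0,120],"twist":0},{"linear":[0,0,180],"twist":0},{"linear":[0,0,180],"twist":0},{"linear":[0,0,180],"twist":0}]' 255
```

```text
time: 7.3
tool_pos: [585.9, -278.5, 5.7]
tcp_rot: [-3.139, -0.001, -1.672]
contact_force: [0.9, 0.0, -0.0]
grip_width: 91.7
time: 8.68
tool_pos: [584.6, -278.2, 183.6]
tcp_rot: [3.141, 0.0, -1.673]
contact_force: [-0.7, -0.2, -1.7]
grip_width: 39.3
```

Gripped at 39.3 mm. Work out the release pose, with the high corner of the level plate just touching the deck, so the plate tips flat inside the fences.

```bash
cat > tgt.py <<'E'
from deck import *
import sys
# bis: deck axes turned level by the least rotation
n=R[2]; a=np.cross(n,[0,0,1]); a*=np.arccos(n[2])/np.linalg.norm(a); L=(cv2.Rodrigues(a)[0]@R.T).T
x,y=L[0],L[1]
def hold(hx,hy,z,lx,ly,tipabove,gap=2):
    return D(hx,hy,z)-lx/2*x-ly/2*y+[0,0,gap+tipabove]
if __name__=='__main__':
    print('jaw yaw',np.degrees(np.arctan2(y[1],y[0])))
    t=hold(*map(float,sys.argv[1:])); print('tcp',t.round(1),'tip deck',(R@(t-O)).round(1),'body bottom',t[2]+66)
    print('stop top',D(82,0,65).round(),'fence',D(-12,40,65).round())
E
python3 tgt.py 75 49 0 70 40 5; python3 tgt.py 74 46 10 70 40 5;python3 tgt.py 74 46 20 70 40 5
```

```text
jaw yaw -6.644678984522773
tcp [522.2 322.3  73.2] tip deck [44.1 33.  21.5] body bottom 139.18588734550633
stop top [475. 302. 115.] fence [527. 388. 100.]
jaw yaw -6.644678984522773
tcp [517.1 326.5  81.3] tip deck [43.1 30.  31.5] body bottom 147.32522520125158
stop top [475. 302. 115.] fence [527. 388. 100.]
jaw yaw -6.644678984522773
tcp [514.7 329.6  90.6] tip deck [43.1 30.  41.5] body bottom 156.55013931770094
stop top [475. 302. 115.] fence [527. 388. 100.]
```

```bash
python3 -m pendant '[{"linear":[-5,50,10],"twist":8},{"linear":[-10,100,20],"twist":16},{"linear":[-15,150,20],"twist":24},{"linear":[-20,200,20],"twist":32},{"linear":[-25,250,20],"twist":40},{"linear":[-30,300,20],"twist":48},{"linear":[-35,350,20],"twist":56},{"linear":[-40,400,20],"twist":64},{"linear":[-45,450,20],"twist":72},{"linear":[-50,500,20],"twist":80},{"linear":[-55,550,10],"twist":87},{"linear":[-60,590,0],"twist":89.2},{"linear":[-62,601.5,-20],"twist":89.2},{"linear":[-62,601.5,-50],"twist":89.2},{"linear":[-62,601.5,-50],"twist":89.2},{"linear":[-62,601.5,-50],"twist":89.2}]'
python3 -m pendant '[{"linear":[0,0,-30],"twist":0},{"linear":[0,0,-50],"twist":0},{"linear":[0,0,-58],"twist":0},{"linear":[0,0,-61],"twist":0},{"linear":[0,0,-61],"twist":0},{"linear":[0,0,-61],"twist":0}]'
```

```text
time: 10.68
tool_pos: [523.1, 322.9, 134.2]
tcp_rot: [3.141, 0.001, -0.116]
contact_force: [0.3, -0.5, 0.5]
grip_width: 39.7
time: 11.42
tool_pos: [523.5, 323.3, 74.2]
tcp_rot: [-3.141, -0.001, -0.116]
contact_force: [0.3, -0.1, -0.3]
grip_width: 39.4
```

```bash
python3 -m pendant '[{"linear":[0,0,0],"twist":0},{"linear":[0,0,0],"twist":0},{"linear":[0,0,0],"twist":0},{"linear":[0,0,30],"twist":0},{"linear":[0,0,80],"twist":0},{"linear":[-15,-30,130],"twist":0},{"linear":[-30,-60,150],"twist":0},{"linear":[-30,-60,150],"twist":0},{"linear":[-30,-60,150],"twist":0}]' 105
cat > wd.py <<'E'
from deck import *
import sys
zt=float(sys.argv[1]); c=cap('wrist'); f=c['frame'].copy()
for p in [(0,0),(70,0),(70,40),(0,40)]:
    u,v=fproj(c,D(*p,zt)); cv2.circle(f,(int(u*8),int(v*8)),6,(0,0,255),1,shift=3)
cv2.imwrite(sys.argv[2],cv2.resize(f[30:230,250:450],None,fx=3,fy=3,interpolation=cv2.INTER_CUBIC)); np.savez('wd.npz',**c)
E
python3 wd.py 10 pics/d1.png
```

```text
time: 12.55
tool_pos: [492.9, 263.3, 222.7]
tcp_rot: [3.141, 0.001, -0.116]
contact_force: [-0.2, -1.2, 0.6]
grip_width: 54.1
```

View pics/d1.png

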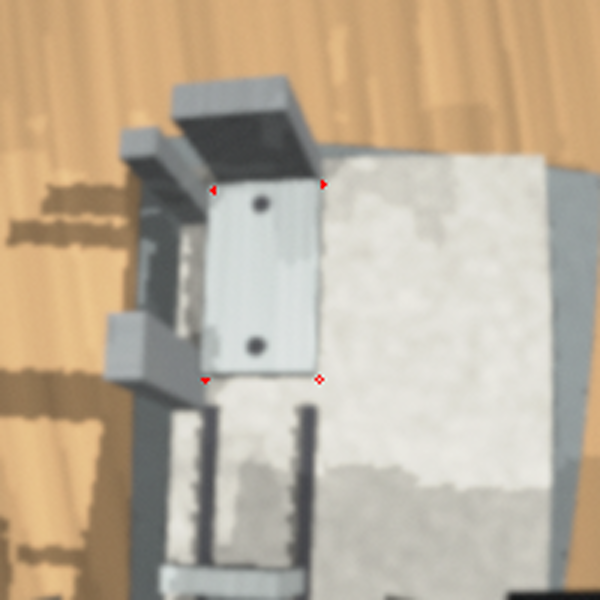

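Plate A lies home, corners within about 1 mm of the prediction. Recheck the remaining things numerically, then go for plate B.

```bash
cat > tl.py <<'E'
from h import *
c=cap('top'); f=c['frame']; hsv=cv2.cvtColor(f,cv2.COLOR_BGR2HSV)
def rep(m,zp):
  m[:,:330]=0; m[:175]=0; m[300:]=0; m[:,510:]=0
  for k in cv2.findContours(m.astype(np.uint8),cv2.RETR_EXTERNAL,cv2.CHAIN_APPROX_NONE)[0]:
    if cv2.contourArea(k)<60: continue
    w=np.array([ray(c,*q[0],zp)[:2] for q in k],np.float32); r=cv2.minAreaRect(w)
    print(k.mean((0,1)).round(),np.round(r[0]),np.round(r[1],1),round(r[2],1))
rep((hsv[...,1]<45)&(hsv[...,2]>110),10); print('dark'); rep(hsv[...,2]<70,20)
E
python3 tl.py
python3 -m pendant '[{"linear":[8,-54,0],"twist":-8},{"linear":[16,-109,0],"twist":-16},{"linear":[24,-164,0],"twist":-24},{"linear":[32,-218,0],"twist":-32},{"linear":[40,-272,0],"twist":-40},{"linear":[48,-327,0],"twist":-48},{"linear":[56,-382,0],"twist":-56},{"linear":[64,-436,-20],"twist":-64},{"linear":[72,-490,-50],"twist":-72},{"linear":[80,-545,-70],"twist":-80},{"linear":[88,-600,-90],"twist":-88},{"linear":[94,-640,-100],"twist":-90.3},{"linear":[94,-654,-104],"twist":-90.3},{"linear":[94,-654,-104],"twist":-90.3},{"linear":[94,-654,-104],"twist":-90.3}]' 0
python3 wl.py 10
```

```text
[468. 276.] [ 450. -373.] [42.8 72.7] 85.3
[356. 269.] [440. -63.] [27.6 71.5] 85.2
[476. 228.] [ 587. -391.] [43.  73.2] 83.1
[349. 220.] [576. -31.] [55.2 39.8] 5.0
dark
[411. 277.] [ 433. -211.] [51.4 19.3] 5.8
time: 14.52
tool_pos: [587.6, -389.3, 119.6]
tcp_rot: [-3.142, 0.0, -1.69]
contact_force: [-0.9, 0.2, 0.6]
grip_width: 91.5
[ 587.7 -389.3  119.9]
[329. 195.] [ 589.1 -393.7] [39.9 62.3] 83.1
[41. 76.] [776.5 -61.3] [114.2  99.9] 68.1
```

```bash
python3 -m pendant '[{"linear":[-1,-1.5,-50],"twist":0},{"linear":[-1,-1.5,-90],"twist":0},{"linear":[-1,-1.5,-110],"twist":0},{"linear":[-1,-1.5,-115],"twist":0},{"linear":[-1,-1.5,-115],"twist":0},{"linear":[-1,-1.5,-115],"twist":0}]'
python3 -m pendant '[{"linear":[0,0,0],"twist":0},{"linear":[0,0,0],"twist":0},{"linear":[0,0,0],"twist":0},{"linear":[0,0,0],"twist":0},{"linear":[0,0,0],"twist":0},{"linear":[0,0,0],"twist":0},{"linear":[0,0,60],"twist":0},{"linear":[0,0,120],"twist":0},{"linear":[0,0,180],"twist":0},{"linear":[0,0,180],"twist":0},{"linear":[0,0,180],"twist":0}]' 255
python3 tgt.py 73 45 10 70 40 5 | sed -n 2p;python3 tgt.py 73 45 20 70 40 5 | sed -n 2p
```

```text
time: 15.32
tool_pos: [587.0, -393.1, 6.2]
tcp_rot: [-3.139, -0.002, -1.692]
contact_force: [-0.6, 0.4, 0.2]
grip_width: 91.7
time: 16.7
tool_pos: [585.6, -392.1, 183.5]
tcp_rot: [3.141, 0.001, -1.692]
contact_force: [0.2, 0.2, -1.9]
grip_width: 39.4
tcp [516.3 327.5  80.8] tip deck [42.1 29.  31.5] body bottom 146.77934880378814
tcp [513.9 330.6  90. ] tip deck [42.1 29.  41.5] body bottom 156.00426292023752
```

```bash
python3 -m pendant '[{"linear":[-5,50,10],"twist":7},{"linear":[-10,102,20],"twist":14},{"linear":[-15,155,20],"twist":21},{"linear":[-20,208,20],"twist":28},{"linear":[-25,261,20],"twist":35},{"linear":[-30,314,20],"twist":42},{"linear":[-35,367,20],"twist":49},{"linear":[-40,420,20],"twist":56},{"linear":[-45,473,20],"twist":63},{"linear":[-50,526,20],"twist":70},{"linear":[-55,579,20],"twist":78},{"linear":[-60,632,10],"twist":85},{"linear":[-65,685,0],"twist":90.3},{"linear":[-69.5,712,-20],"twist":90.3},{"linear":[-69.5,720,-49],"twist":90.3},{"linear":[-69.5,720,-49],"twist":90.3},{"linear":[-69.5,720,-49],"twist":90.3}]'
python3 -m pendant '[{"linear":[0,0,-25],"twist":0},{"linear":[0,0,-45],"twist":0},{"linear":[0,0,-51],"twist":0},{"linear":[0,0,-53.5],"twist":0},{"linear":[0,0,-53.5],"twist":0},{"linear":[0,0,-53.5],"twist":0}]'
```

```text
time: 18.82
tool_pos: [516.6, 327.0, 135.1]
tcp_rot: [3.141, 0.001, -0.116]
contact_force: [0.2, -0.1, -0.1]
grip_width: 39.6
time: 19.58
tool_pos: [516.9, 327.7, 82.6]
tcp_rot: [-3.141, -0.001, -0.116]
contact_force: [0.0, -0.1, -0.9]
grip_width: 39.4
```

```bash
python3 -m pendant '[{"linear":[0,0,0],"twist":0},{"linear":[0,0,0],"twist":0},{"linear":[0,0,0],"twist":0},{"linear":[0,0,30],"twist":0},{"linear":[0,0,80],"twist":0},{"linear":[-12,-30,120],"twist":0},{"linear":[-24,-64,142],"twist":0},{"linear":[-24,-64,142],"twist":0},{"linear":[-24,-64,142],"twist":0}]' 105
python3 wd.py 20 pics/d2.png; python3 tl.py
```

```text
time: 20.7
tool_pos: [492.5, 263.8, 223.5]
tcp_rot: [-3.141, 0.0, -0.116]
contact_force: [-0.0, -0.8, -0.7]
grip_width: 53.8
[468. 276.] [ 450. -373.] [42.7 72.8] 85.9
[356. 269.] [440. -63.] [27.3 70.9] 85.2
[349. 220.] [576. -31.] [55.2 39.8] 5.0
dark
[411. 277.] [ 433. -211.] [51.4 19.3] 5.8
```

View pics/d2.png

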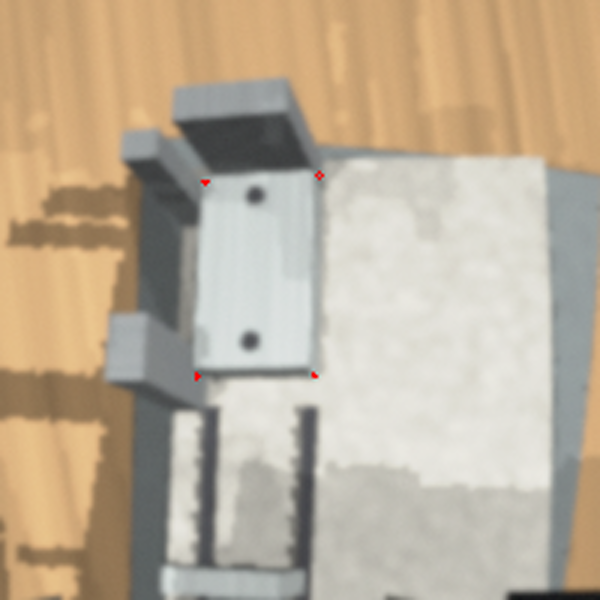

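Second plate home too. Plate C at (450,-373).

```bash
python3 -m pendant '[{"linear":[-3,-50,0],"twist":-8},{"linear":[-6,-104,0],"twist":-16},{"linear":[-9,-158,0],"twist":-24},{"linear":[-12,-212,0],"twist":-32},{"linear":[-15,-266,0],"twist":-40},{"linear":[-18,-320,0],"twist":-48},{"linear":[-22,-374,0],"twist":-56},{"linear":[-26,-428,0],"twist":-64},{"linear":[-30,-482,-20],"twist":-72},{"linear":[-34,-536,-50],"twist":-80},{"linear":[-38,-590,-80],"twist":-87},{"linear":[-42.5,-625,-100],"twist":-87.8},{"linear":[-42.5,-637,-104],"twist":-87.8},{"linear":[-42.5,-637,-104],"twist":-87.8},{"linear":[-42.5,-637,-104],"twist":-87.8}]' 0
python3 wl.py 10
```

```text
time: 22.68
tool_pos: [450.9, -372.3, 120.5]
tcp_rot: [-3.141, -0.0, -1.647]
contact_force: [-0.9, 0.6, 0.5]
grip_width: 91.9
[ 450.8 -372.3  120.7]
[ 79. 218.] [454.6 -93.9] [81.2 37.4] 88.1
[327. 195.] [ 452.5 -375.1] [39.5 62.7] 86.1
[ 38. 122.] [572.5 -34.2] [53.3 42.1] 8.1
```

```bash
python3 -m pendant '[{"linear":[-1,-1,-50],"twist":0},{"linear":[-1,-1,-90],"twist":0},{"linear":[-1,-1,-110],"twist":0},{"linear":[-1,-1,-115.5],"twist":0},{"linear":[-1,-1,-115.5],"twist":0},{"linear":[-1,-1,-115.5],"twist":0}]'
python3 -m pendant '[{"linear":[0,0,0],"twist":0},{"linear":[0,0,0],"twist":0},{"linear":[0,0,0],"twist":0},{"linear":[0,0,0],"twist":0},{"linear":[0,0,0],"twist":0},{"linear":[0,0,0],"twist":0},{"linear":[0,0,60],"twist":0},{"linear":[0,0,120],"twist":0},{"linear":[0,0,180],"twist":0},{"linear":[0,0,180],"twist":0},{"linear":[0,0,180],"twist":0}]' 255
```

```text
time: 23.48
tool_pos: [449.8, -374.9, 5.7]
tcp_rot: [-3.14, -0.002, -1.648]
contact_force: [0.3, 0.3, 0.8]
grip_width: 91.9
time: 24.85
tool_pos: [448.6, -374.0, 183.5]
tcp_rot: [3.141, 0.001, -1.648]
contact_force: [-0.4, 0.3, -1.0]
grip_width: 39.6
```

```bash
python3 -m pendant '[{"linear":[5,50,10],"twist":7},{"linear":[10,102,20],"twist":14},{"linear":[15,155,20],"twist":21},{"linear":[20,208,20],"twist":28},{"linear":[25,261,20],"twist":35},{"linear":[30,314,20],"twist":42},{"linear":[35,367,20],"twist":49},{"linear":[40,420,20],"twist":56},{"linear":[45,473,20],"twist":63},{"linear":[50,526,20],"twist":70},{"linear":[55,579,20],"twist":78},{"linear":[60,632,10],"twist":85},{"linear":[65,680,0],"twist":87.8},{"linear":[65,700,-20],"twist":87.8},{"linear":[65,705,-44],"twist":87.8},{"linear":[65,705,-44],"twist":87.8},{"linear":[65,705,-44],"twist":87.8}]'
python3 -m pendant '[{"linear":[0,0,-25],"twist":0},{"linear":[0,0,-42],"twist":0},{"linear":[0,0,-47],"twist":0},{"linear":[0,0,-49],"twist":0},{"linear":[0,0,-49],"twist":0},{"linear":[0,0,-49],"twist":0}]'
```

```text
time: 26.98
tool_pos: [514.1, 329.8, 140.1]
tcp_rot: [3.141, 0.001, -0.117]
contact_force: [-0.1, -1.5, -0.0]
grip_width: 39.3
time: 27.72
tool_pos: [514.4, 330.7, 91.9]
tcp_rot: [-3.141, -0.001, -0.116]
contact_force: [-0.3, 0.1, -0.2]
grip_width: 39.2
```

```bash
python3 -m pendant '[{"linear":[0,0,0],"twist":0},{"linear":[0,0,0],"twist":0},{"linear":[0,0,0],"twist":0},{"linear":[0,0,30],"twist":0},{"linear":[0,0,70],"twist":0},{"linear":[-12,-30,110],"twist":0},{"linear":[-22,-67,133],"twist":0},{"linear":[-22,-67,133],"twist":0},{"linear":[-22,-67,133],"twist":0}]' 105
python3 wd.py 30 pics/d3.png; python3 tl.py
python3 - <<'E'
from deck import *
c=cap('scene'); f=c['frame']; hsv=cv2.cvtColor(f,cv2.COLOR_BGR2HSV)
m=((hsv[...,1]<50)&(hsv[...,2]>120)).astype(np.uint8)
P=pts(c)
for k in cv2.findContours(m,cv2.RETR_EXTERNAL,cv2.CHAIN_APPROX_NONE)[0]:
    a=cv2.contourArea(k)
    if 40<a<600: 
        u,v=k.mean((0,1)); w=ray(c,u,v,10); 
        if 250<w[0]<850 and abs(w[1])<650: print(round(u),round(v),a,w.round())
for p in [(121+70,20,60)]: print('post',D(*p))
E
```

```text
time: 28.85
tool_pos: [492.0, 263.8, 223.9]
tcp_rot: [-3.141, 0.0, -0.116]
contact_force: [1.2, -0.3, -1.1]
grip_width: 54.0
[356. 269.] [440. -63.] [27.3 71.4] 85.0
[349. 220.] [576. -31.] [55.2 39.8] 5.0
dark
[411. 277.] [ 433. -212.] [51.7 19.1] 3.2
372 270 150.0 [628. 327.  10.]
309 201 117.0 [575. -29.  10.]
252 201 289.0 [ 725. -180.   10.]
328 178 78.0 [439. -62.  10.]
post [478.60375194 195.50748823 145.72879407]
```

View pics/d3.png

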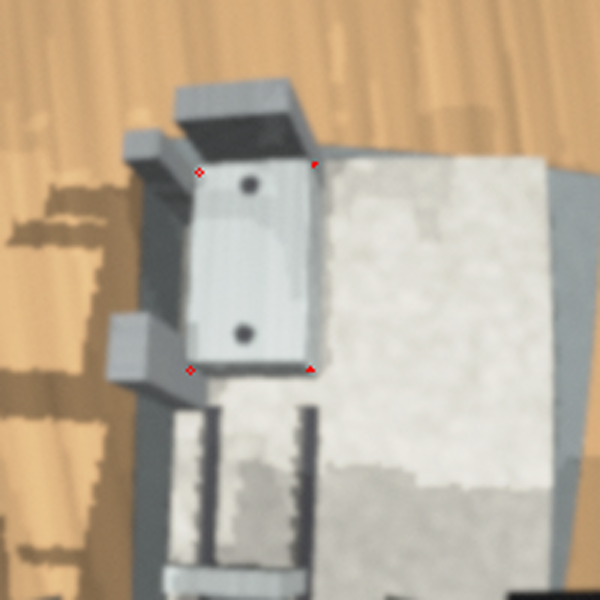

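All three plates home in one stack (corners match; no more grey 70x40 plates visible). Now push the guide in from behind the post.

```bash
python3 - <<'E'
from deck import *
for p in [(217,16,34),(150,16,34),(143.5,16,34)]: print(p,D(*p).round(1))
E
```

```text
(217, 16, 34) [477.  163.2 127.8]
(150, 16, 34) [487.  226.8 109.3]
(143.5, 16, 34) [488.  233.  107.6]
```

```bash
python3 -m pendant '[{"linear":[-5,-50,0],"twist":0},{"linear":[-15,-104,0],"twist":0},{"linear":[-15,-104,0],"twist":0},{"linear":[-15,-104,-50],"twist":0},{"linear":[-15,-104,-85],"twist":0},{"linear":[-15,-104,-96],"twist":0},{"linear":[-15,-104,-96],"twist":0},{"linear":[-15,-104,-96],"twist":0}]' 255
python3 -m pendant '[{"linear":[1,7,-2],"twist":0},{"linear":[2,14,-4],"twist":0},{"linear":[3,21,-6],"twist":0},{"linear":[4,28,-8],"twist":0},{"linear":[5,35,-10],"twist":0},{"linear":[6,42,-12],"twist":0},{"linear":[7,48,-13.5],"twist":0},{"linear":[8,54,-15],"twist":0},{"linear":[9,60,-16.5],"twist":0},{"linear":[10,66,-18.5],"twist":0},{"linear":[10,66,-18.5],"twist":0}]'
python3 -m pendant '[{"linear":[0,2,-0.5],"twist":0},{"linear":[0.5,4,-1],"twist":0},{"linear":[0.5,4,-1],"twist":0}]'
```

```text
time: 30.0
tool_pos: [478.0, 160.1, 129.5]
tcp_rot: [-3.141, -0.002, -0.115]
contact_force: [-0.1, -0.0, -0.4]
grip_width: 0.4
time: 31.38
tool_pos: [487.0, 226.2, 109.6]
tcp_rot: [-3.141, -0.0, -0.115]
contact_force: [0.5, 0.3, -0.5]
grip_width: 0.3
time: 31.75
tool_pos: [487.5, 229.6, 108.7]
tcp_rot: [-3.142, -0.0, -0.116]
contact_force: [-0.5, -0.4, 0.5]
grip_width: 0.2
```

No push force felt; look.

```bash
python3 - <<'E'
from deck import *
c=cap('wrist'); cv2.imwrite('pics/g.png',cv2.resize(c['frame'][40:300,220:440],None,fx=2.3,fy=2.3,interpolation=cv2.INTER_CUBIC))
print([fproj(c,D(*p)).round() for p in [(191,20,60),(136,20,46),(125,20,60)]])
E
```

```text
[array([316., 341.]), array([328., 229.]), array([321., 207.])]
```

View pics/g.png

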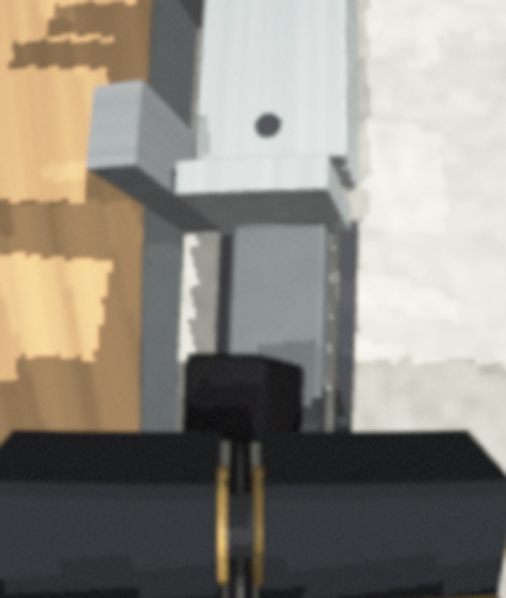

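The guide is moving along and is close to the stack (face edge near the plate at crop (250,160)). Keep pushing in small steps until the force rises.

```bash
python3 -m pendant '[{"linear":[0,1,-0.5],"twist":0},{"linear":[0.5,2.5,-1],"twist":0},{"linear":[0.5,2.5,-1],"twist":0},{"linear":[0.5,2.5,-1],"twist":0}]'
python3 -m pendant '[{"linear":[0,1,-0.5],"twist":0},{"linear":[0.5,2.5,-1],"twist":0},{"linear":[0.5,2.5,-1],"twist":0},{"linear":[0.5,2.5,-1],"twist":0}]'
```

```text
time: 32.3
tool_pos: [488.0, 232.2, 107.8]
tcp_rot: [-3.141, -0.0, -0.116]
contact_force: [-0.0, -0.8, 0.8]
grip_width: 0.4
time: 32.8
tool_pos: [488.5, 234.6, 106.7]
tcp_rot: [3.142, 0.0, -0.116]
contact_force: [-0.6, -1.5, 1.5]
grip_width: 0.4
```

```bash
python3 -m pendant '[{"linear":[0,1,-0.5],"twist":0},{"linear":[0.5,2.5,-1],"twist":0},{"linear":[0.5,2.5,-1],"twist":0},{"linear":[0.5,2.5,-1],"twist":0}]'
python3 -m pendant '[{"linear":[0,1,-0.5],"twist":0},{"linear":[0.5,2,-1],"twist":0},{"linear":[0.5,2,-1],"twist":0},{"linear":[0.5,2,-1],"twist":0}]'
```

```text
time: 33.3
tool_pos: [488.7, 235.0, 106.0]
tcp_rot: [3.138, 0.001, -0.116]
contact_force: [-2.6, -10.2, 7.6]
grip_width: 0.9
time: 33.8
tool_pos: [488.8, 235.2, 105.4]
tcp_rot: [3.135, 0.001, -0.115]
contact_force: [-3.9, -19.1, 12.2]
grip_width: 0.5
```

Pressed home (19 N). Back off and go over to the weight.

```bash
python3 -m pendant '[{"linear":[-1,-6,2],"twist":0},{"linear":[-2,-14,4],"twist":0},{"linear":[-2,-16,40],"twist":0},{"linear":[-2,-16,90],"twist":0},{"linear":[-2,-16,120],"twist":0},{"linear":[-2,-16,120],"twist":0}]'
python3 wd.py 30 pics/d4.png
python3 -m pendant '[{"linear":[-5,-50,0],"twist":-10},{"linear":[-10,-100,0],"twist":-20},{"linear":[-15,-150,0],"twist":-30},{"linear":[-20,-200,0],"twist":-40},{"linear":[-25,-250,0],"twist":-50},{"linear":[-30,-300,0],"twist":-60},{"linear":[-38,-350,0],"twist":-70},{"linear":[-46,-400,-20],"twist":-80},{"linear":[-53,-432,-40],"twist":-88.4},{"linear":[-53,-432,-60],"twist":-88.4},{"linear":[-53,-432,-60],"twist":-88.4},{"linear":[-53,-432,-60],"twist":-88.4}]' 0
python3 tl.py
python3 - <<'E'
from deck import *
w=cap('wrist'); d=cv2.imread('pics/d4.png')
h=cv2.resize(w['frame'][100:260,220:430],None,fx=2.4,fy=2.4,interpolation=cv2.INTER_CUBIC); np.savez('ww.npz',**w)
o=np.zeros((600,800,3),np.uint8); o[:384,:504]=h[:384,:504]; o[:296,504:800]=cv2.resize(d,(296,296)); cv2.imwrite('pics/c4.png',o)
E
```

```text
time: 34.55
tool_pos: [488.8, 223.7, 227.2]
tcp_rot: [-3.139, -0.005, -0.116]
contact_force: [0.1, 0.1, -0.1]
grip_width: 0.4
time: 36.1
tool_pos: [434.6, -208.6, 164.7]
tcp_rot: [3.141, 0.0, -1.658]
contact_force: [0.1, 0.5, -0.6]
grip_width: 91.5
[411. 294.] [ 384. -220.] [19.9 45. ] 54.9
[501. 278.] [ 455. -462.] [16.8 53.9] 53.7
[356. 269.] [440. -63.] [27.6 70.9] 85.2
[475. 257.] [ 505. -388.] [130.2  56.8] 55.2
[450. 236.] [ 557. -318.] [17.1 57.5] 55.1
[349. 219.] [577. -31.] [52.  40.1] 5.8
dark
[432. 269.] [ 440. -271.] [228.6 240.4] 29.1
```

View pics/c4.png

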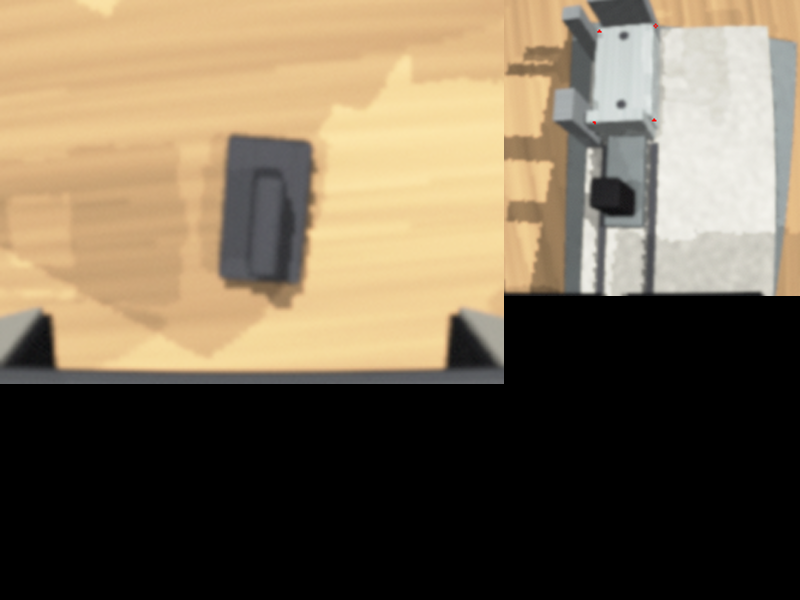

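Right: guide is in against the stack, stack still aligned. Left: the weight lies upright, block corners (230,137),(312,142),(300,282),(220,280), rib top centre (268,224).

```bash
python3 - <<'E'
from deck import *
c=dict(np.load('ww.npz')); q=lambda x,y,z:fray(c,220+(x+.5)/2.4-.5,100+(y+.5)/2.4-.5,z)
k=np.array([q(*p,16)[:2] for p in [(230,137),(312,142),(300,282),(220,280)]]);print(k.round(1),k.mean(0))
e=k[0]+k[1]-k[2]-k[3];print('long',np.degrees(np.arctan2(e[1],e[0])))
print('rib',[q(*p,46).round(1) for p in [(268,224),(268,170),(266,277)]])
E
python3 tgt.py 68 40 30 62 36 27 | sed -n 2p
```

```text
[[ 468.2 -202.9]
 [ 463.2 -236.6]
 [ 403.1 -227.2]
 [ 407.1 -192.8]] [ 435.40364668 -214.87722776]
long -9.112401575168338
rib [array([ 436.9, -215.3,   46. ]), array([ 457.6, -217. ,   46. ]), array([ 415.9, -212.8,   46. ])]
tcp [509.  334.5 118.5] tip deck [46.9 31.7 70.2] body bottom 184.49979504936968
```

```bash
python3 -m pendant '[{"linear":[1.5,-6,-30],"twist":-2.5},{"linear":[1.5,-6,-80],"twist":-2.5},{"linear":[1.5,-6,-120],"twist":-2.5},{"linear":[1.5,-6,-138],"twist":-2.5},{"linear":[1.5,-6,-142],"twist":-2.5},{"linear":[1.5,-6,-142],"twist":-2.5},{"linear":[1.5,-6,-142],"twist":-2.5}]'
python3 -m pendant '[{"linear":[0,0,0],"twist":0},{"linear":[0,0,0],"twist":0},{"linear":[0,0,0],"twist":0},{"linear":[0,0,0],"twist":0},{"linear":[0,0,0],"twist":0},{"linear":[0,0,0],"twist":0},{"linear":[0,0,0],"twist":0},{"linear":[0,0,0],"twist":0},{"linear":[0,0,0],"twist":0},{"linear":[0,0,40],"twist":0},{"linear":[0,0,100],"twist":0},{"linear":[0,0,160],"twist":0},{"linear":[0,0,180],"twist":0},{"linear":[0,0,180],"twist":0},{"linear":[0,0,180],"twist":0}]' 255
python3 tgt.py 64 39 30 62 36 22 | sed -n 2p
```

```text
time: 37.08
tool_pos: [436.8, -215.3, 23.9]
tcp_rot: [-3.14, -0.001, -1.702]
contact_force: [0.3, 0.3, -0.4]
grip_width: 91.7
time: 38.95
tool_pos: [435.1, -214.3, 200.9]
tcp_rot: [3.138, 0.002, -1.702]
contact_force: [-0.3, 0.3, -4.4]
grip_width: 11.8
tcp [508.6 338.4 112.1] tip deck [41.6 29.4 65.6] body bottom 178.12583925437693
```

```bash
python3 -m pendant '[{"linear":[5,40,10],"twist":8},{"linear":[11,85,20],"twist":16},{"linear":[17,130,20],"twist":24},{"linear":[23,175,20],"twist":32},{"linear":[29,220,20],"twist":40},{"linear":[35,265,20],"twist":48},{"linear":[41,310,20],"twist":56},{"linear":[47,355,20],"twist":64},{"linear":[53,400,20],"twist":72},{"linear":[59,445,20],"twist":80},{"linear":[65,490,20],"twist":87},{"linear":[70,530,10],"twist":90.9},{"linear":[72.5,548,0],"twist":90.9},{"linear":[72.5,553,-20],"twist":90.9},{"linear":[72.5,553,-37],"twist":90.9},{"linear":[72.5,553,-37],"twist":90.9},{"linear":[72.5,553,-37],"twist":90.9}]'
python3 -m pendant '[{"linear":[0,0,-20],"twist":0},{"linear":[0,0,-35],"twist":0},{"linear":[0,0,-45],"twist":0},{"linear":[0,0,-50],"twist":0},{"linear":[0,0,-52],"twist":0},{"linear":[0,0,-52],"twist":0},{"linear":[0,0,-52],"twist":0}]'
```

```text
time: 41.08
tool_pos: [508.7, 337.6, 165.7]
tcp_rot: [3.141, 0.0, -0.117]
contact_force: [0.2, 0.1, -4.3]
grip_width: 11.8
time: 41.95
tool_pos: [509.1, 338.6, 114.7]
tcp_rot: [-3.14, -0.002, -0.116]
contact_force: [0.1, 3.6, 4.9]
grip_width: 11.5
```

Contact felt already (about 9 N). Press down a little more so that the weight tilts in the pads.

```bash
python3 -m pendant '[{"linear":[0,0,-1],"twist":0},{"linear":[0,0,-2],"twist":0},{"linear":[0,0,-2],"twist":0}]'
```

```text
time: 42.32
tool_pos: [508.8, 338.5, 112.1]
tcp_rot: [-3.141, -0.001, -0.116]
contact_force: [0.7, 5.9, 4.9]
grip_width: 11.6
```

```bash
python3 -m pendant '[{"linear":[0,0.5,-1],"twist":0},{"linear":[0,1,-2],"twist":0},{"linear":[0,1,-2],"twist":0}]'; python3 -m pendant '[{"linear":[0,0.5,-1],"twist":0},{"linear":[0,1,-2],"twist":0},{"linear":[0,1,-2],"twist":0}]'
```

```text
time: 42.7
tool_pos: [508.7, 339.2, 109.7]
tcp_rot: [-3.141, -0.0, -0.116]
contact_force: [2.0, 5.6, 4.0]
grip_width: 12.0
time: 43.08
tool_pos: [508.4, 340.4, 107.6]
tcp_rot: [-3.141, 0.0, -0.116]
contact_force: [0.9, 4.7, 4.3]
grip_width: 11.7
```

```bash
python3 -m pendant '[{"linear":[0,0,0],"twist":0},{"linear":[0,0,0],"twist":0},{"linear":[0,0,0],"twist":0},{"linear":[0,0,0],"twist":0},{"linear":[0,0,30],"twist":0},{"linear":[0,0,70],"twist":0},{"linear":[-10,-40,115],"twist":0},{"linear":[-17,-76,117],"twist":0},{"linear":[-17,-76,117],"twist":0},{"linear":[-17,-76,117],"twist":0}]' 160
python3 wd.py 30 pics/d5.png; python3 tl.py
```

```text
time: 44.32
tool_pos: [491.3, 263.8, 223.9]
tcp_rot: [3.14, 0.001, -0.117]
contact_force: [-1.2, 0.1, -0.2]
grip_width: 34.2
[395. 289.] [ 394. -173.] [28.2 57. ] 84.1
[349. 220.] [576. -31.] [55.2 39.8] 5.0
dark
```

View pics/d5.png

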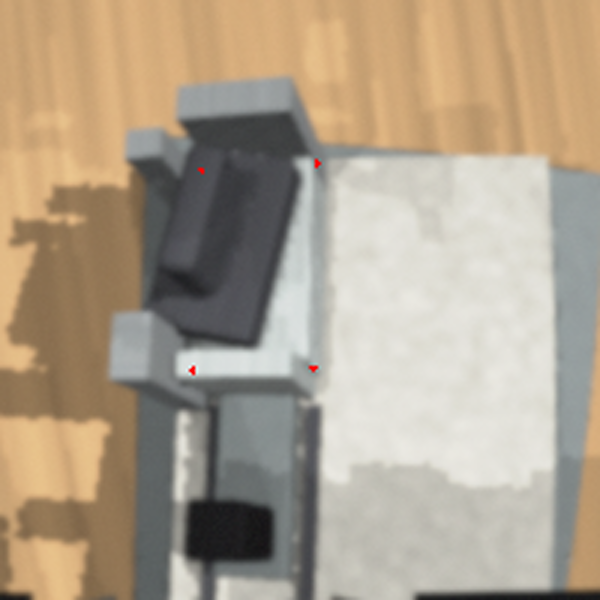

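The weight sits on the stack but has turned some 15°, its near-left corner at (158,303) in the finger gap. The narrow plate got knocked to (394,-173). Measure the weight's place, flatness and rest.

```bash
cat > wm.py <<'E'
from deck import *
import time
def dk(c,x,y,z):
    u,v=250+(x+.5)/3-.5,30+(y+.5)/3-.5
    a=fray(c,u,v,0);b=-c['t']@c['R'];a,b=(a-O)@R.T,(b-O)@R.T
    return (a+(b-a)*(z-a[2])/(b[2]-a[2]))[:2]
E
python3 - <<'E'
from wm import *
c=dict(np.load('wd.npz'))
for p,z in [((300,172),46),((258,343),46),((152,303),46),((202,268),76),((185,268),76)]: print(p,dk(c,*p,z).round(1))
c2=cap('wrist'); d=cv2.absdiff(c['frame'],c2['frame'])[30:230,250:450]; print('diff',(d.max(2)>30).sum())
# depth-based tilt from the top and scene cameras
for s in('top','scene'):
    t=cap(s);Q=(pts(t)-O)@R.T;k=(t['z_map']>0)&(Q[...,0]>0)&(Q[...,0]<66)&(Q[...,1]>-12)&(Q[...,1]<42)&(Q[...,2]>36)&(Q[...,2]<55)
    q=Q[k]
    if len(q)>10:
        A=np.c_[q[:,:2],np.ones(len(q))]
        for _ in range(4):
            s_=np.linalg.lstsq(A,q[:,2],rcond=None)[0];r=abs(A@s_-q[:,2]);A,q=A[r<4],q[r<4]
        print(s,len(q),'slope',s_.round(3),'centre',q.mean(0).round(1))
E
```

```text
(300, 172) [ 9.8 37.6]
(258, 343) [65.2 25.9]
(152, 303) [51.4 -9. ]
(202, 268) [50.  16.7]
(185, 268) [49.8 11.7]
diff 183
scene 115 slope [-4.0000e-03 -6.5000e-02  4.7209e+01] centre [31.7 19.  45.9]
```

```bash
python3 -m pendant '[{"linear":[0,0,0],"twist":0},{"linear":[0,0,0],"twist":0},{"linear":[0,0,0],"twist":0},{"linear":[0,0,0],"twist":0},{"linear":[0,0,0],"twist":0},{"linear":[0,0,0],"twist":0},{"linear":[0,0,0],"twist":0},{"linear":[0,0,0],"twist":0},{"linear":[0,0,0],"twist":0},{"linear":[0,0,0],"twist":0},{"linear":[0,0,0],"twist":0},{"linear":[0,0,0],"twist":0}]'
python3 - <<'E'
from wm import *
c=dict(np.load('wd.npz')); a=cap('wrist')
for i in range(3):
    b=cap('wrist'); g=lambda z:cv2.cvtColor(z['frame'][30:230,250:450],cv2.COLOR_BGR2GRAY).astype(np.float32)
    print('vs first',cv2.phaseCorrelate(g(c)[35:120,45:105].copy(),g(b)[35:120,45:105].copy()),'vs prev',(cv2.absdiff(a['frame'],b['frame'])[30:230,250:450].max(2)>30).sum()); a=b
cv2.imwrite('pics/d6.png',np.hstack([cv2.resize(z['frame'][70:160,285:375],None,fx=4.4,fy=4.4,interpolation=cv2.INTER_CUBIC) for z in(c,b)]))
t=cap('scene');Q=(pts(t)-O)@R.T
k=(t['z_map']>0)&(Q[...,0]>-10)&(Q[...,0]<80)&(Q[...,1]>-20)&(Q[...,1]<42)&(Q[...,2]>68)&(Q[...,2]<85);print('rib top',Q[k].mean(0).round(1) if k.any() else 0,k.sum())
E
```

```text
time: 46.08
tool_pos: [491.5, 264.1, 224.8]
tcp_rot: [-3.142, -0.0, -0.116]
contact_force: [-0.0, -0.1, 0.3]
grip_width: 33.9
vs first ((-0.4305727581382115, 0.5738925770449086), 0.971332993860598) vs prev 0
vs first ((-0.4159379656869966, 0.6087710431346807), 0.9843341618997079) vs prev 0
vs first ((-0.43244828424014514, 0.5497165292573811), 0.9765107783564815) vs prev 0
rib top [30.9 15.9 73.4] 52
```

View pics/d6.png

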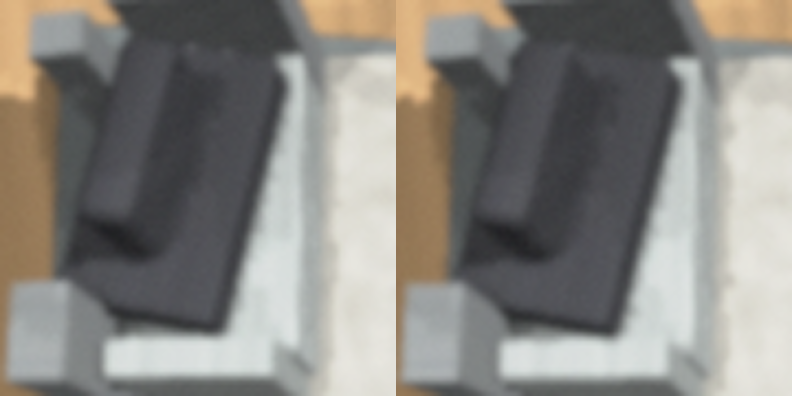

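The weight is at rest: no pixel change between frames, and under 1 mm drift since release. Its centre is at about deck (31, 15), inside the limits, and it lies flat on the stack with the guide closed. Handing in.

```bash
python3 -c "
from plant import bot
print(bot.close_job(), bot.get_obs()['time'])"
```

```text
the job is handed in; nothing more can be done
the job is handed in; nothing more can be done
```

I handed the job in at about 46 s of the 210 s. The interface gives no verdict, so what follows rests on my own checks. I pulled the guide out to its stop (20 N felt). Then I laid the three 70 x 40 mm plates one by one in the low corner; I saw no fourth. I pushed the guide in against the stack (19 N felt) and set the weight on top.

**Last checks:**
- **Stack:** after each placing, the plate corners matched the home position within about 1–2 mm. With the weight on, only the visible edges of the top plate could be checked, and they still lined up.
- **Guide:** the picture taken after the push showed it against the stack.
- **Weight:** it was at rest, with its centre at about deck (31, 15) mm, inside the limits.
- **Robot:** the gripper was clear of everything.

**What was off:**
- **Weight turned:** as it slid home it turned about 12–20° about the deck normal, so one corner pokes into the finger gap. The rules do not limit this turn, so I left it.
- **Weight tilt not certain:** a rough depth fit gave up to 0.065 rad (limit 0.1). The pictures show it flat, so I take this as measurement noise.
- **Narrow plate knocked:** it moved a few centimetres during the run while the robot was elsewhere. In the top view it appears flat, but its outline was partly outside the measuring window.

I did not measure the ink tin, bottle and screwdriver again at the end; the arm never went near them.

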